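# Raise the work lamp and swing it over the bulb test block

### The arm

A 7-joint arm with a two-finger parallel gripper is mounted at the origin on the work surface. World frame = base frame: x ahead of the robot, y to its left, z up, the work surface at z = 0. Lengths are in m, angles in degrees, forces in N, time in s.
With the tool pointing down it reaches from about 0.4 to 0.925 m from the base axis. Payload 5.6 kg.
Tool frame: the origin (TCP) lies on the centre line of the jaws, within the pads' length; the fingertips stand 17 mm ahead of it and the grasp point (between the pads) lies 2 mm behind it; y points along the fingers, x is the direction in which the jaws open and shut, and the axes are right-handed (so a half turn about y gives the same grasp; the last joint's range is limited). The gripper opens to 85 mm and grips with 20 to 120 N. Pads are 22 mm wide; open, the fingers measure 114 mm over their backs; the gripper's body (76 mm by 85 mm) begins 54 mm behind the grasp point. The pads swing forward as they close: fully open they stand 13 mm farther back than shut.
Start: joints at [-74.141, 26.786, -0.665, 91.828, 0.344, 61.387, -3.226], TCP at [0.204, 0.617, 0.248] pointing down, gripper open.
Joint ranges: [-144.91, 144.91], [-17.63, 115.5], [-89.93, 88.59], [15.96, 139.68], [-74.01, 254.01], [8.47, 105.57], [-167.45, 167.45]. Speed limits (degrees/s): [147.25, 147.25, 180, 180, 180, 180, 180].

### API

Orientations are given as a 3x3 rotation matrix whose columns are the frame's x, y, z axes.
In Python, from cell import reach, move_linear, set_joints, grip, pause, inverse_kinematics, observe, capture, IKError, job_done gives the robot as it stands. Calls block until the motion is done:
- reach(position, orientation): joint-space move of the TCP to a pose.
- move_linear(position, rot=None, vel=0.15, contact_N=None): straight line of the TCP; rot=None keeps the orientation; vel is the mean speed in m/s. With contact_N (N) it stops when the force on the tool has changed by that much, and returns True; else False.
- set_joints(angles): joint-space move.
- grip(opening): opening from 0.0 (shut) to 1.0 (fully open); the grip force is fixed at half the most; returns when the fingers have stopped.
- pause(seconds).
- inverse_kinematics(position, orientation): joint angles nearest the present ones, or None.
- observe(): the state.
- capture(name): name is "scene" or "top" or "wrist"; returns a dict with "color" (400x640x3 uint8, red, green, blue), "camera_matrix" (3x3 intrinsics, pixels), "T" (4x4, takes a point from camera to world coordinates); the wrist camera has in their place "T_tool_cam" (4x4, takes a point from camera to tool coordinates, whose origin is the TCP and whose axes are the tool frame's). Camera axes: x right, y down, z forward; pixel columns grow to the right and rows downward; lengths in m; the calibration is good to about 2 mm. A picture is of the moment at which its call begins: read the wrist's pose just before it. There is no depth.
A pose or a line that the arm cannot do raises IKError and nothing moves.
- job_done(): hands the job in, once; it reports no verdict.
The state is a dict: "clock": time; "q": joint angles; "joint_vel": joint speeds; "effort": joint torques, N m; "position": TCP position; "tool_rot": TCP orientation; "wrist_force": force on the tool from outside, world axes, zero at the start; "torque": the same for the moment, N m; "width": opening from 0.0 (shut) to 1.0 (fully open).
Only numpy, scipy, OpenCV 4.12 (cv2) and the standard library are available. Lean on these libraries where they do the work, as an engineer would, in place of code of your own. Each camera call takes 0.05 s, during which the arm holds its last target. There are 200 camera calls.

### The job

Set the work lamp over the bulb socket test block: draw its telescoping mast up until the lock button clicks out through the hole in the tube, then swing the boom round so that the lamp head is centred over the bulb in the test block, and let go. The mast must stay up on its button; do not touch the bulb or its test block, and do not shift the loose parts lying around.

Things in the scene. Friction and masses are not known exactly. Their poses are not given: they have to be found in the camera images.
- lamp_base: Work lamp stand, screwed to the cabinet top: dark steel flange 110 mm across with an upright grey outer tube, 34 mm thick, 150 mm tall. Origin on the tube's axis at table level, z up, +x is the side of the tube with the button hole. A bright 25 mm inner tube (the mast) slides up out of it, straight along z without turning, and carries the boom. The stand, mast and boom together are this body
- mast (a joint): Height in m by which the inner tube is drawn out: 0 fully down (as it starts; left unlocked it sinks back under its own weight), about 0.092 where the button snaps into the hole and locks it, then resting on the button at 0.093, about 0.097 when pulled up against the hole's upper edge. Lifting it takes about 10 N; once locked it will not move further either way
- lock_button (a joint): Brass spring button, 12 mm thick, with a domed end, in the inner tube: 0 pushed in flat behind the tube wall (hidden), 0.009 m fully clicked out, when it stands 6 mm proud of the hole
- hole (a point): Centre of the 15 mm button hole on the outside of the outer tube, 119 mm above the table, on the lamp_base +x side
- boom (a joint): Swing of the boom about the mast's upright axis in rad, counter-clockwise seen from above positive; at 0 the boom points along lamp_base -x. Free to swing from -1.9 to 1.9, with light friction (0.1 N m), it stays where it is left
- grip (a point): Centre of the black moulded grip on top of the mast, on the mast's axis: an upright block 66 mm long (along the boom), 18 mm wide, 40 mm tall, reaching 20 mm above and below this point, 189 mm above the table when the mast is down. Frame: -x along the boom towards the lamp head, z up. It is one piece with the boom, so turning the grip swings the boom. Below it lie a 40 mm hub and a flat boom bar 22 mm wide, their top 20 mm below this point
- lamp (a point): Centre of the lamp head's lower rim, 150 mm from the mast axis along the boom: grey round LED head, 94 mm across at the rim, 71 mm tall, hanging below the boom end. The rim is 95 mm above the table with the mast down, 190 mm with it locked up. Same axes as the grip
- test_block: Bulb socket test block, screwed down: grey block 72 x 100 x 38 mm, with a brass bayonet socket in the middle of its top holding a round green glass bulb, whose top is 112 mm above the table (higher than the lowered lamp's rim). Origin under the centre of the block, under the bulb, at table level. It stands at one of the two places left and right of the lamp, about 150 mm from the mast's axis
- socket (a point): Mouth of the bayonet socket, on the bulb's axis, 58 mm above the table
- coil_stand: Stand with a copper flipper coil lying between steel brackets on a wooden foot 72 x 100 mm, 62 mm tall, screwed down at the other place. Not to be lit. Origin under its centre
- lane_guide: Loose white plastic lane guide, 140 mm long, bent, 24 mm tall, bystander. Origin under its middle
- standoff: Loose steel standoff with a black rubber cap, standing upright, 34 mm foot, 70 mm tall, bystander. Origin under its centre
- key_plate: Loose flat steel cam lock key plate, 95 x 42 x 5 mm, bystander, lying below the lamp boom. Origin under its centre
Things that resemble listed ones, but are neither listed nor needed, are in the scene too. Of the things that look like the test_block, take the one that is farthest from the robot's base at the start.

How it is judged:
By the outcome, as a careful person would: the job done as asked, in the order asked, and still so for the second after the job is handed in, with the robot touching nothing.
It also fails if it takes over 34 s, if anything falls off the work surface, if the arm or the gripper's body presses on something with over 40 N, if the wrist force passes 120 N, or if a joint passes its speed limit or range.

## Working session

There is one attempt and no reset: what is moved stays moved. The work goes in short steps, each a Python script; the robot and the scene stay as the last script left them, time stands still between calls to the robot, and variables do not carry over. Pictures are saved under pics/ and viewed, about 8 in all and at most 12, crops included, and the job is handed in when it is done.

```bash
mkdir -p pics; ls
python3 - <<'E'
from cell import *
import cv2,numpy as np
np.set_printoptions(precision=4,suppress=True)
for n in("scene","top"):
    c=capture(n); cv2.imwrite(f"pics/{n}0.png",c["color"][:,:,::-1]); np.savez(f"pics/{n}0.npz",**c)
    print(n,c["camera_matrix"],c["T"])
s=observe();print(s["clock"],s["position"],s["tool_rot"],s["width"])
E
```

```text
pics
scene [[495.1632   0.     319.3192]
 [  0.     495.1632 198.2065]
 [  0.       0.       1.    ]] [[-0.6784  0.6291 -0.3795  0.9708]
 [ 0.7346  0.591  -0.3334  0.436 ]
 [ 0.0145 -0.505  -0.863   1.1311]
 [ 0.      0.      0.      1.    ]]
top [[455.383    0.     308.6265]
 [  0.     455.383  199.561 ]
 [  0.       0.       1.    ]] [[-0.0244 -0.993   0.1155  0.4227]
 [-0.9996  0.0255  0.0082  0.0465]
 [-0.0111 -0.1152 -0.9933  1.0644]
 [ 0.      0.      0.      1.    ]]
0.1 [0.2043 0.6166 0.2474] [[ 0.3144 -0.0004 -0.9493]
 [ 0.9493 -0.0016  0.3144]
 [-0.0016 -1.     -0.0001]] 1.00280072107008
```

View pics/scene0.png

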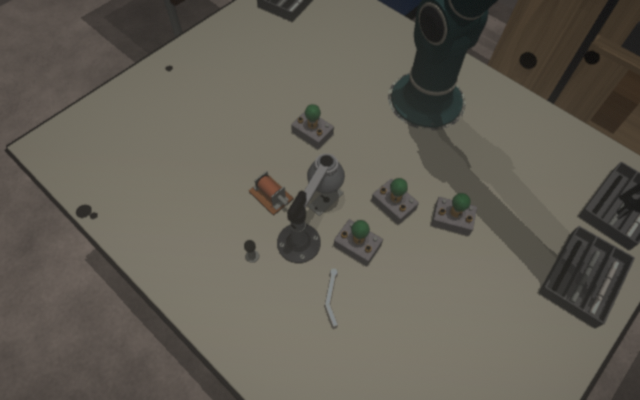

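View pics/top0.png

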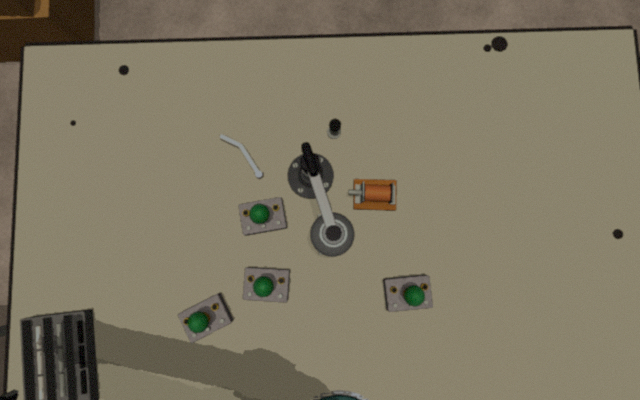

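The scene view shows the lamp stand at (298,240) and the coil at (270,190). There are several look-alike blocks. In the top view the farthest block, next to the lamp, has its bulb at (261,214). The stand flange is at (311,175), the black grip at (311,158) and the lamp head at (333,233).

```bash
cat > h.py <<'E'
import numpy as np,cv2
def ray(K,T,p):
    d=T[:3,:3]@np.linalg.solve(K,[p[0],p[1],1.]);return T[:3,3],d/np.linalg.norm(d)
def onz(K,T,p,z):
    o,d=ray(K,T,p);return o+d*(z-o[2])/d[2]
def tri(r):
    A=sum(np.eye(3)-np.outer(d,d) for o,d in r);b=sum((np.eye(3)-np.outer(d,d))@o for o,d in r)
    x=np.linalg.solve(A,b);return x,[np.linalg.norm(np.cross(x-o,d)) for o,d in r]
def blobs(m,amin):
    n,l,s,c=cv2.connectedComponentsWithStats(m.astype(np.uint8));return [(c[i].round(1),s[i]) for i in range(1,n) if s[i][4]>=amin]
E
python3 - <<'E'
from h import *
np.set_printoptions(precision=4,suppress=True)
D={}
for n in("scene","top"):
    c=np.load(f"pics/{n}0.npz");D[n]=c;im=c["color"].astype(int)
    g=(im[...,1]>im[...,0]+20)&(im[...,1]>im[...,2]+15)
    print(n,"green",[(a,s[4]) for a,s in blobs(g,60)])
    k=im.max(2)<38; print(" black",[(a,s) for a,s in blobs(k,15) if 200<a[0]<400 and 100<a[1]<280])
    x0,y0,w,h=(230,140,170,130) if n=="scene" else (230,110,170,130)
    cv2.imwrite(f"pics/{n}crop.png",cv2.convertScaleAbs(cv2.resize(c["color"][y0:y0+h,x0:x0+w,::-1],None,fx=4.5,fy=4.5,interpolation=cv2.INTER_CUBIC),alpha=1.6))
t=D["top"]
for nm,p,z in(("flange",(311,175.5),0.004),("bulb",(260.5,214),.09),("lamp",(333,233),.166)):print(nm,onz(t["camera_matrix"],t["T"],p,z))
E
```

```text
scene green [(array([312.4, 109.6]), np.int32(90)), (array([399.4, 184.5]), np.int32(122)), (array([462.2, 199.9]), np.int32(130)), (array([360.7, 227.1]), np.int32(140))]
 black []
top green [(array([259. , 213.4]), np.int32(291)), (array([262.8, 286.4]), np.int32(305)), (array([414. , 295.6]), np.int32(310)), (array([197.3, 322.1]), np.int32(320))]
 black [(array([334.5, 125.4]), array([330, 120,  10,  13, 102], dtype=int32)), (array([309.7, 161.1]), array([300, 143,  23,  33, 442], dtype=int32))]
flange [0.6029 0.0483 0.004 ]
bulb [0.5074 0.1587 0.09  ]
lamp [0.4596 0.0076 0.166 ]
```

View pics/topcrop.png

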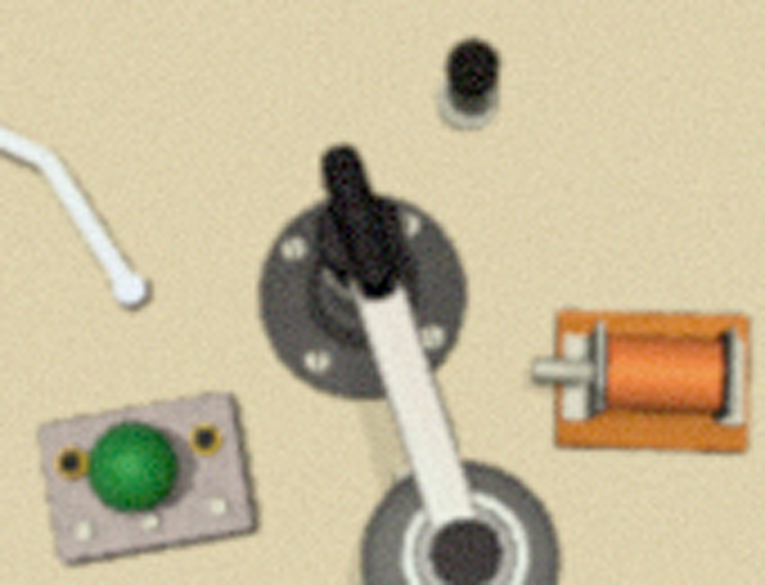

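View pics/scenecrop.png

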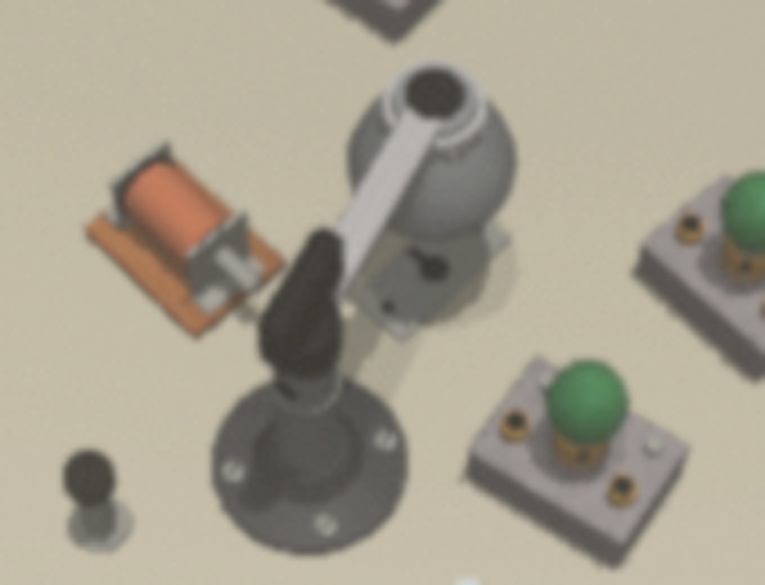

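The crops give these pixel positions:
- **Top view:** flange centre at about (310.8,175.6), lamp knob at (333.8,232.9), grip from about (306,144) to (314,175).
- **Scene view:** knob at about (326.9,160.7), bulb at (360.7,227.1).
- **Key plate:** it lies flat beneath the lamp head.

Next I'll triangulate, check IK, and hover over the grip.

```bash
cat >> h.py <<'E'
def R(a):
    a=np.radians(a);c,s=np.cos(a),np.sin(a);return np.array([[c,0,-s],[s,0,c],[0,-1,0.]])
E
python3 - <<'E'
from h import *
from cell import *
np.set_printoptions(precision=4,suppress=True)
t=np.load("pics/top0.npz");s=np.load("pics/scene0.npz")
f=lambda c,p:ray(c["camera_matrix"],c["T"],p)
knob=tri([f(t,(333.8,232.9)),f(s,(326.9,160.7))]);bulb=tri([f(t,(259,213.4)),f(s,(360.7,227.1))])
fl=tri([f(t,(310.8,175.6)),f(s,(230+310/4.5,140+464/4.5))])
print("knob",knob,"bulb",bulb,"flange",fl)
m=onz(t["camera_matrix"],t["T"],(310.8,175.6),.004)[:2]
for nm,v in(("knob",knob[0][:2]-m),("bulb",bulb[0][:2]-m)):print(nm,np.linalg.norm(v),np.degrees(np.arctan2(v[1],v[0]))%360)
for a in(106,72,39):
    for z in(.19,.285):print(a,z,inverse_kinematics([*m,z],R(a)))
reach([m[0],m[1],.33],R(106))
for i,dx in enumerate((0,.05)):
    if dx: move_linear([m[0]+dx,m[1],.33])
    o=observe();c=capture("wrist");T=np.eye(4);T[:3,:3]=o["tool_rot"];T[:3,3]=o["position"]
    np.savez(f"pics/w{i}.npz",color=c["color"],camera_matrix=c["camera_matrix"],T=T@c["T_tool_cam"])
    if i==0:print(c["T_tool_cam"])
    if i==0:ims=[]
    ims.append(c["color"][:,:,::-1])
cv2.imwrite("pics/w01.png",cv2.convertScaleAbs(cv2.resize(np.vstack(ims),(480,600)),alpha=1.5))
print(observe()["clock"],observe()["position"])
E
```

```text
knob (array([0.4595, 0.0065, 0.1669]), [np.float64(0.0005094467174280787), np.float64(0.000509446717428032)]) bulb (array([0.508 , 0.1608, 0.0987]), [np.float64(6.262593944016045e-05), np.float64(6.262593944022359e-05)]) flange (array([ 0.6037,  0.049 , -0.003 ]), [np.float64(0.00025753018958931415), np.float64(0.0002575301895891693)])
knob 0.14933362765166205 196.4473922790072
bulb 0.1467167014496242 130.18208235974922
106 0.19 [-18.3912  26.2078  13.851  102.1629  -7.654   52.541  104.7554]
106 0.285 [-22.1378  20.5982  18.5051  97.3095  -7.1829  63.256  104.5038]
72 0.19 [-23.5574  26.7217  20.7    102.5205 -11.5066  52.8242  74.1055]
72 0.285 [-27.3691  21.1134  25.3882  97.6593  -9.9412  63.4577  72.9893]
39 0.19 [-28.3814  27.5171  27.2133 102.8448 -15.2807  53.2908  44.4092]
39 0.285 [-31.5013  21.7403  30.9337  97.9265 -12.2603  63.719   42.0977]
[[ 1.      0.0004 -0.0004  0.0004]
 [ 0.0005 -0.2571  0.9664 -0.1265]
 [ 0.0003 -0.9664 -0.2571  0.0652]
 [ 0.      0.      0.      1.    ]]
3.1667 [0.6519 0.0489 0.3296]
```

View pics/w01.png

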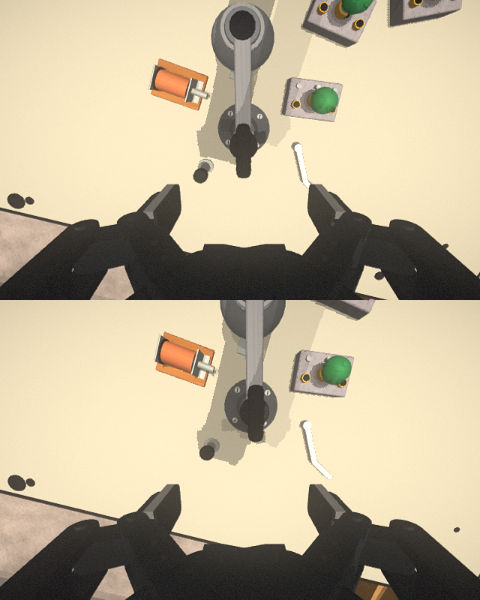

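Both wrist views look along the boom. In full-size pixels the grip's free end is at about (325,237) in the first and (340,187) in the second. I'll measure the grip by its black mask.

Run:
```python
from h import *
np.set_printoptions(precision=4,suppress=True)
P=[]
m=np.array([.603,.0485])
for i,(y0,y1) in enumerate(((190,245),(100,200))):
    c=np.load(f"pics/w{i}.npz");im=c["color"].astype(int)
    k=(im.max(2)<55);k[:y0]=0;k[y1:]=0;k[:,:290]=0;k[:,380:]=0
    n,l,s,ce=cv2.connectedComponentsWithStats(k.astype(np.uint8));j=1+s[1:,4].argmax();ys,xs=np.where(l==j)
    print(i,s[j]);b=ys.max();r=[]
    for y in range(b-45,b+1,5):
        x=xs[ys==y]
        if len(x):r.append((y,x.min(),x.max()))
    print([tuple(map(int,q)) for q in r])
    sel=(ys>b-14)&(ys<b-4); px=np.array([xs[sel].mean(),b+.5]);P.append(ray(c["camera_matrix"],c["T"],px))
    for z in(.169,.189,.209):
        q=onz(c["camera_matrix"],c["T"],px,z);v=q[:2]-m;print(z,q,np.linalg.norm(v),np.degrees(np.arctan2(v[1],v[0])))
print("end tri",tri(P))
```

```text
0 [ 305  190   38   47 1141]
[(191, 307, 342), (196, 306, 342), (201, 307, 341), (206, 311, 337), (211, 315, 333), (216, 315, 333), (221, 315, 333), (226, 315, 333), (231, 316, 333), (236, 321, 327)]
0.169 [0.6494 0.0625 0.169 ] 0.048510354840721505 16.795461096902613
0.189 [0.6418 0.0604 0.189 ] 0.040600429255361746 17.059269751509913
0.209 [0.6342 0.0583 0.209 ] 0.032691780893873354 17.450729177751246
1 [ 304  113   55   76 2191]
[(143, 315, 357), (148, 316, 358), (153, 318, 357), (158, 317, 355), (163, 308, 351), (168, 313, 350), (173, 327, 349), (178, 331, 350), (183, 332, 349), (188, 338, 343)]
0.169 [0.643  0.0626 0.169 ] 0.042446570426075886 19.420221431087132
0.189 [0.6393 0.0604 0.189 ] 0.03821932648246063 18.206661163391228
0.209 [0.6356 0.0583 0.209 ] 0.03401348542573918 16.69215543307712
end tri (array([0.6369, 0.0591, 0.2019]), [np.float64(5.421051415386137e-06), np.float64(5.421051415406242e-06)])
```

End and knob agree: the mast axis is at (0.6034, 0.0491), the boom points at 196.5° and the bulb lies at 130.4°. Now grasp and lift.

Run:
```python
from h import *
from cell import *
np.set_printoptions(precision=4,suppress=True)
m=[.6033,.049]
reach([*m,.30],R(106.5))
move_linear([*m,.194],contact_N=10,vel=.12); o0=observe();print(o0["position"],o0["wrist_force"])
grip(0.0);o=observe();print("gripped",o["width"],o["position"],o["wrist_force"],o["torque"])
r=move_linear([*m,.274],vel=.08,contact_N=40);o=observe();print(r,o["position"],o["wrist_force"])
if not r:
    r=move_linear([*m,.294],vel=.03,contact_N=22);o=observe();print("stop",r,o["position"],o["wrist_force"],o["width"])
np.save("pics/z.npy",[o0["position"][2]])
c=capture("wrist");s=capture("scene");t=capture("top")["color"]
cv2.imwrite("pics/up.png",cv2.convertScaleAbs(np.hstack([cv2.resize(s["color"][100:260,220:420],(500,400)),t[90:290,230:380].repeat(2,0).repeat(2,1)])[:,:,::-1],alpha=1.4))
print(o["clock"])
```

```text
[0.604  0.049  0.1948] [ 0.6463  0.453  -0.821 ]
gripped 0.20171270202877248 [0.6034 0.0489 0.1943] [-0.5116 -0.6869  2.3324] [-0.0667  0.1504  0.1297]
False [0.6033 0.0489 0.2743] [ 2.892   0.162  -4.5392]
stop False [0.6032 0.049  0.2918] [  8.5542  -0.7115 -19.1116] 0.1938933692602473
7.1333
```

View pics/up.png

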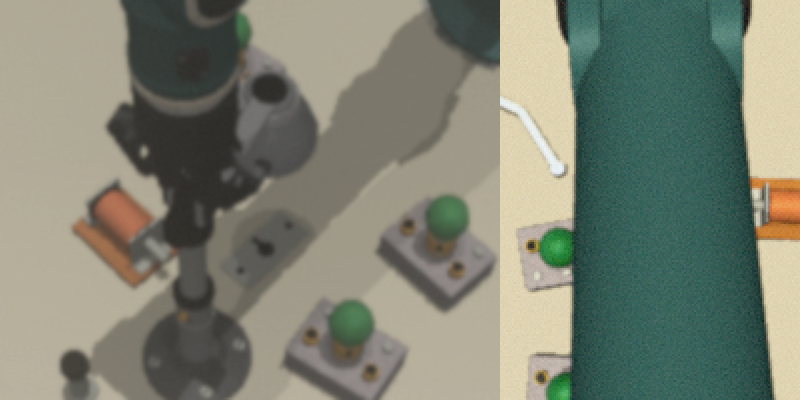

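The mast travelled 0.0975 m, the pull force then rose to 19 N, and the brass button shows at (183,316), so it is locked. Next I'll relax slightly and swing.

Run:
```python
from h import *
from cell import *
np.set_printoptions(precision=4,suppress=True)
m=[.6033,.049]
move_linear([*m,.2893],vel=.03);print(observe()["wrist_force"])
for a in np.linspace(106.5,40.4,8)[1:]:
    reach([*m,.2893],R(a));o=observe();print(round(a,1),o["position"],o["wrist_force"],o["torque"],o["clock"])
c=capture("wrist");np.savez("pics/w2.npz",color=c["color"],camera_matrix=c["camera_matrix"],T=c["T_tool_cam"],p=o["position"],r=o["tool_rot"])
s=capture("scene");np.savez("pics/s2.npz",**s)
cv2.imwrite("pics/sw.png",cv2.convertScaleAbs(np.hstack([cv2.resize(s["color"][100:260,220:420],(400,320)),cv2.resize(c["color"],(400,320))])[:,:,::-1],alpha=1.4))
print(np.degrees(np.arctan2(o["tool_rot"][1,0],o["tool_rot"][0,0])))
```

```text
[ 3.5326 -0.7762 -7.9687]
97.1 [0.6032 0.0493 0.2897] [ 2.5807  0.5627 -5.515 ] [ 0.0573 -0.5762 -0.0741] 7.8667
87.6 [0.6032 0.0496 0.2896] [ 2.4127  1.1223 -5.4319] [ 0.2299 -0.4657 -0.1086] 8.1417
78.2 [0.6033 0.0499 0.2896] [ 1.1563  2.7948 -3.2558] [ 0.555  -0.3098 -0.0582] 8.4167
68.7 [0.6034 0.0502 0.2896] [ 2.2309  5.2452 -3.4576] [ 0.9229 -0.3113 -0.0584] 8.6917
59.3 [0.6035 0.0504 0.2895] [ 1.6784  5.6285 -3.5026] [ 1.0851 -0.4372 -0.0995] 8.9667
49.8 [0.6037 0.0507 0.2895] [ 2.8796  5.3803 -3.7688] [ 1.1363 -0.6388 -0.09  ] 9.2417
40.4 [0.6039 0.051  0.2895] [ 3.6076  7.3182 -4.2564] [ 1.2107 -0.8034 -0.0443] 9.5083
40.83852197090172
```

View pics/sw.png

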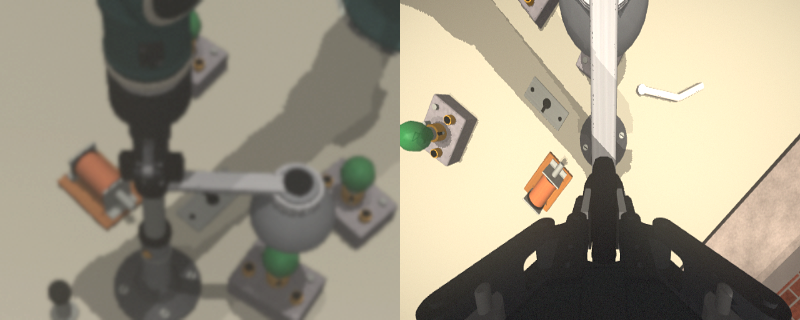

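The boom has swung, and the lamp head (290,200) now stands over the block while the button stays visible. Now release, retreat and measure the lamp in both fixed views.

Run:
```python
from h import *
from cell import *
np.set_printoptions(precision=4,suppress=True)
m=observe()["position"]
move_linear([.6033,.0495,.2875],vel=.03);print(observe()["wrist_force"])
grip(1.0);print(observe()["width"],observe()["wrist_force"])
p=observe()["position"];move_linear([p[0],p[1],.40],vel=.12)
reach([.50,-.28,.40],R(40));o=observe();print(o["clock"],o["wrist_force"])
out=[]
for n in("scene","top"):
    c=capture(n);np.savez(f"pics/{n}3.npz",**c)
    y,x=(100,220) if n=="scene" else(90,180)
    out.append(cv2.resize(c["color"][y:y+160,x:x+160],(400,400),interpolation=cv2.INTER_CUBIC))
cv2.imwrite("pics/end.png",cv2.convertScaleAbs(np.hstack(out)[:,:,::-1],alpha=1.5))
```

```text
[ 3.9184  5.5383 -5.2643]
0.9954945816463637 [ 0.3166  0.3417 -0.3504]
12.9167 [ 0.4581 -0.4114  0.3914]
```

View pics/end.png

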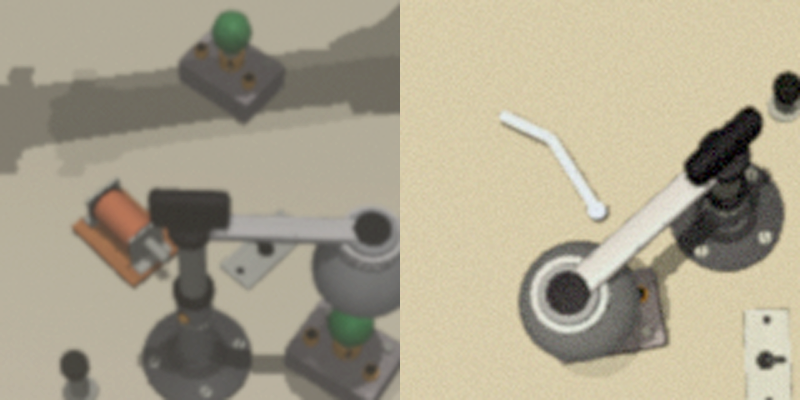

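In the final view the knob is at about (375,229) in the left crop and (568,293) in the right. The button is visible at (183,318) and the mast is still up. Next I'll triangulate the knob against the bulb.

Run:
```python
from h import *
np.set_printoptions(precision=4,suppress=True)
D=[]
for n,g,th in(("scene",(370,191.6),50),("top",(247.2,207.2),60)):
    c=np.load(f"pics/{n}3.npz");k=c["color"].max(2)<th
    x,y=int(g[0]),int(g[1]);w=np.zeros_like(k);w[y-9:y+10,x-9:x+10]=1
    b=max(blobs(k&w,10),key=lambda q:q[1][4]);print(n,b);D.append((c,b[0],g))
r=[ray(c["camera_matrix"],c["T"],b) for c,b,_ in D];x,e=tri(r);print(x,e)
print("guess",tri([ray(c["camera_matrix"],c["T"],g) for c,_,g in D])[0])
m=np.array([.6033,.049]);B=np.array([.508,.1608]);v=x[:2]-m
print("angle",np.degrees(np.arctan2(v[1],v[0])),np.linalg.norm(v),"err mm",(x[:2]-B)*1e3)
```

```text
scene (array([368.7, 191.2]), array([362, 186,  14,  12, 126], dtype=int32))
top (array([246.7, 206.7]), array([239, 199,  17,  16, 212], dtype=int32))
[0.5063 0.163  0.2614] [np.float64(0.000428772759193351), np.float64(0.00042877275919316835)]
guess [0.5048 0.1636 0.259 ]
angle 130.38743092004194 0.14965312685524704 err mm [-1.6682  2.1879]
```

```bash
python3 -c "
from cell import *
job_done();print(observe()['clock'])"
```

```text
the job is handed in; nothing more can be done
the job is handed in; nothing more can be done
```

The mast is locked up on its button and the lamp head is centred over the bulb of the farthest test block. I released the grip, moved the arm clear and handed the job in. The clock read about 13 s at the last reading before hand-in, against the 34 s limit.

- **Mast:** I drew it up until it stopped at 0.0975 m, where the pull rose to 19 N. After release the brass button was visible in the hole. The lamp's top knob sat 94 mm higher than at the start (0.261 m against 0.167 m), so the mast is resting on the button.
- **Boom:** I swung it 66° clockwise seen from above. The boom points at 130.4°, the same as the measured direction of the bulb.
- **Centring:** The knob is 2.8 mm from the bulb, all of it along the boom. The boom length is fixed, so I could not correct that, and it may just be camera calibration error.
- **Surroundings:** The last view showed no sign that any loose part had shifted. I judged this by eye and did not measure it. Wrist forces stayed under about 20 N at every reading I took.

No check failed or disagreed beyond the 2.8 mm offset.

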